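# Index the mandrel carousel

### The arm

A 6-joint arm with a two-finger parallel gripper is mounted at the origin on the work surface; the furniture and walls round the work are solid. World frame = base frame: x ahead of the robot, y to its left, z up, the work surface at z = 0. Lengths are in mm, angles in degrees, forces in N, time in s.
With the tool pointing down it reaches from about 350 to 850 mm from the base axis. Payload 8.1 kg.
Tool frame: the origin (TCP) lies at the very end of the fingers, on their centre line; the grasp point (between the pads) lies 19 mm behind it; z points along the fingers, y is the direction in which the jaws open and shut (so a half turn about z gives the same grasp; the last joint's range is limited). The gripper opens to 85 mm and grips with 20 to 120 N. Pads are 22 mm wide; open, the fingers measure 114 mm over their backs; the gripper's body (76 mm by 85 mm) begins 54 mm behind the grasp point. The pads swing forward as they close: fully open they stand 13 mm farther back than shut.
Start: joints at [63.002, 7.471, 85.268, -0, 87.261, -4.893], TCP at [225.76, 555.912, 231.292] pointing down, gripper open.
Joint ranges: [-169.43, 169.43], [-51.17, 129.36], [1.28, 143.12], [-76.62, 256.62], [0, 156.53], [-152.29, 152.29]. Speed limits (degrees/s): [136.94, 136.94, 159.86, 180, 180, 180].

### API

Orientations are given as [roll, pitch, yaw] about the fixed x, y, z axes, in that order (R = Rz(yaw) Ry(pitch) Rx(roll)).
In Python, from bench import r gives the robot as it stands.
- The arm moves only by the shell command python3 -m crank 'ROWS' [OPENING] [FORCE]. ROWS is JSON, a list that holds one entry, the list of rows, each a list of 6 numbers: the shift along the tool's x, y, z in m, then the turn, a rotation vector about the tool's x, y, z in rad. A call has 1 to 10 rows; each row is the pose to reach, as a shift and turn from the pose measured when the call began, along the tool's axes at that moment; what a row does not reach only later rows make up. A row lasts 1/8 s, in which the tool goes at most 62.5 mm and 10.7 degrees, less where a joint would pass 70% of its speed; a pose out of reach is approached as far as the arm can. A call with a gripper value outside its range is refused whole. OPENING is the closure, from 0 (fully open) to 1 (shut), set as the call begins (- or left out, the last holds). The fingers move at their own pace and stop on an object; FORCE is the grip in N (left out, the last holds). Time passes only in rows, so rows that repeat a pose let the fingers close. It gives the time, the measured TCP pose, the force and the opening at its end, in the units of the state.
- r.sense(): the state, without advancing time (a new reading comes with each control period).
- r.snapshot(name): name is "scene" or "top"; returns (picture, depth): 480x640x3 uint8, blue, green, red; 480x640 float32, mm along the optical axis (not along the pixel's ray), 0 where there is no reading.
- r.get_calibration(name): a dict with "mtx" (3x3 intrinsics, pixels), "cam_to_world" (4x4, takes a point from camera to world coordinates). Camera axes: x right, y down, z forward; pixel columns grow to the right and rows downward; lengths in mm; the calibration is good to about 2 mm. A picture is of the moment at which its call begins. get_calibration takes no time and is no camera call.
- r.hand_in(): hands the job in, once; it reports no verdict.
Trained networks look in the newest picture that a camera, given by its name, has taken for a name from the list of things; names that differ only in an ending like _2 or _b are one class to them, and where a whole thing is asked for, a point or a joint stands for the part that bears it (a point fixed in the world has none). Each returns a list of dicts, best first, with "conf" (0 to 1); they miss things now and then, are a little off and sometimes report something else, mostly with a low value. They report only what shows in the picture. A call takes as long as a camera call.
- r.look_for(thing, camera): "extent" ([left, top, right, bottom] in pixels, round what is visible of it).
- r.landmark_of(thing, camera): "pixel" ([column, row] in pixels: a listed point, or the origin of a listed thing).
The state is a dict: "time": time; "joint_pos": joint angles; "qd": joint speeds; "joint_efforts": joint torques, N m; "tool_pos": TCP position; "tcp_rot": TCP orientation; "ft_force": force on the tool from outside, world axes, zero at the start; "wrist_torque": the same for the moment, N m; "finger_gap": finger opening in mm.
Only numpy, scipy, OpenCV 4.12 (cv2) and the standard library are available. Lean on these libraries where they do the work, as an engineer would, in place of code of your own. Each camera call takes 0.05 s, during which the arm holds its last target.

### The job

Gently turn the round wooden parts carousel by pushing it round at the rim, where four upright steel pins give the fingertips something to push against, until the shorter, thicker of its two steel mandrels stands at the front, squarely in line with the grey pointer that sticks out from under the platter. The mandrels and ferrules ride along in their seats: do not touch, lift or tip them, and leave the other things on the table where they are. Finish with the carousel at rest.

Things in the scene. Friction and masses are not known exactly. Their poses are not given: they have to be found in the camera images.
- carousel_base: Fixed grey foot of the carousel, a 150 mm disc mostly hidden under the platter. Origin on the turning axis, on the table; z up. Its -x axis is the front: a flat grey tongue 30 mm wide and 10 mm high, with a thin black line along it, runs out along -x and ends in a point 140 mm from the axis (42 mm beyond the platter's rim).
- carousel_platter: Round plywood platter, 196 mm across, 12 mm thick; turns both ways without stops about its vertical centre line. Origin on the axis on its top face, 26 mm above the table; z up. Four square aluminium seats (40 mm outside, 34 inside, walls 6 high), centres 52 mm from the axis, 90 degrees apart. Light drag (about 1 N at a pin); it stops almost at once when no longer pushed.
- pin_0 (a point): Upright dark steel push pin on the platter's rim, 12 mm thick (18 mm collar, 3 mm high, at its foot), rising 42 mm above the platter's top face, 86 mm from the turning axis, midway between two seats. The point is on the pin's centre line, 25 mm above the top face.
- pin_1 (a point): Next push pin, same size, 90 degrees further counter-clockwise (from above).
- pin_2 (a point): Third push pin, 180 degrees from the first.
- pin_3 (a point): Fourth push pin, 270 degrees counter-clockwise from the first.
- thick_mandrel: The mandrel to bring to the front: plain steel, the shorter and thicker of the two, 50 mm tall, 30 mm flange at the foot and 16 mm stem. Loose in one of the four seats (any of them). Origin at the centre of its underside, z up.
- slim_mandrel: The other steel mandrel: taller and slimmer, 60 mm tall, 19 mm flange, 10 mm stem. Loose in another seat. Origin at the centre of its underside, z up.
- ferrule_a: Black plastic ferrule, a small tube 14 mm across and 26 mm tall, standing loose in a seat. Origin at the centre of its underside, z up.
- ferrule_b: A second ferrule like the first, in the remaining seat. Origin at the centre of its underside, z up.
- v_block: Bystander: grey steel V block 44 x 60 x 42 mm high. Origin at the centre of its underside.
- black_tape: Bystander: roll of black tape lying flat, 58 mm across, 19 mm high. Origin at the centre of its underside.

How it is judged (in metres and radians):
At the end, for the whole second after the job is handed in: The thick mandrel is on the pointer's side of the axis, its centre within 10 mm of the pointer's centre line (about 11 degrees); the platter is at rest; mandrels and ferrules stand upright in their seats; V block and tape are within 20 mm of where they were (y of thick_mandrel in the frame of carousel_base between -0.01 and 0.01 m and x of thick_mandrel in the frame of carousel_base below -0.035 m and angular speed of carousel_platter below 0.05 rad/s and z of thick_mandrel in the frame of carousel_platter between -0.004 and 0.006 m and angle between each of thick_mandrel, slim_mandrel, ferrule_a, ferrule_b's own z axis and vertical below 0.15 rad and horizontal distance between thick_mandrel and carousel_platter between 0.036 and 0.068 m and z of slim_mandrel in the frame of carousel_platter between -0.004 and 0.006 m and horizontal distance between slim_mandrel and carousel_platter between 0.036 and 0.068 m and z of ferrule_a in the frame of carousel_platter between -0.004 and 0.006 m and horizontal distance between ferrule_a and carousel_platter between 0.036 and 0.068 m and z of ferrule_b in the frame of carousel_platter between -0.004 and 0.006 m and horizontal distance between ferrule_b and carousel_platter between 0.036 and 0.068 m and distance of each of v_block, black_tape from where it was at the start of the episode below 0.02 m); the robot touches nothing.
It fails at once if the robot touches a mandrel or ferrule (contact force between any of the fingers, the arm and thick_mandrel above 0.5 N or contact force between any of the fingers, the arm and slim_mandrel above 0.5 N or contact force between any of the fingers, the arm and ferrule_a above 0.5 N or contact force between any of the fingers, the arm and ferrule_b above 0.5 N).
It fails at once if a mandrel or ferrule is lifted, tipped over or out of its seat (z of any of thick_mandrel, slim_mandrel, ferrule_a, ferrule_b in the frame of carousel_platter above 0.012 m or angle between any of thick_mandrel, slim_mandrel, ferrule_a, ferrule_b's own z axis and vertical above 0.6 rad or horizontal distance between any of thick_mandrel, slim_mandrel, ferrule_a, ferrule_b and carousel_platter above 0.075 m).
It fails at once if the V block or tape is moved (distance of any of v_block, black_tape from where it was at the start of the episode above 0.02 m).
It fails at once if the carousel is pushed roughly (over 30 N) (contact force between any of the fingers, the arm and carousel_platter above 30 N).
It also fails if it takes over 48 s, if anything falls off the work surface, if the arm or the gripper's body presses on something with over 40 N, if the wrist force passes 120 N, or if a joint passes its speed limit or range.

## Working session

There is one attempt and no reset: what is moved stays moved. The work goes in short steps, Python scripts to look and compute and a shell command to move; the robot and the scene stay as the last step left them, time stands still between calls to the robot, and variables do not carry over. Pictures are saved under pics/ and viewed, and the job is handed in when it is done.

```bash
ls; mkdir -p pics
python3 - <<'E'
from bench import r
import cv2,numpy as np
s=r.sense();print(s['time'],s['tool_pos'],s['tcp_rot'],s['finger_gap'])
for n in("top","scene"):
    im,d=r.snapshot(n);cv2.imwrite(f"pics/{n}0.png",im);np.save(f"pics/{n}0.npy",d)
    c=r.get_calibration(n);print(n,c['mtx'],c['cam_to_world'])
E
```

```text
pics
0.0 [225.51589694 555.41209932 230.24425425] [-1.79895052e+02 -8.36003267e-03  1.57893807e+02] 85.25923216697919
top [[573.85533742   0.         323.64980405]
 [  0.         573.85533742 241.27345592]
 [  0.           0.           1.        ]] [[ 2.59337957e-02 -9.86818065e-01  1.59742119e-01  3.09176928e+02]
 [-9.99663575e-01 -2.55335065e-02  4.55825579e-03 -2.10602993e+01]
 [-4.19392729e-04 -1.59806591e-01 -9.87148255e-01  1.15145086e+03]
 [ 0.00000000e+00  0.00000000e+00  0.00000000e+00  1.00000000e+00]]
scene [[523.16955961   0.         313.73572823]
 [  0.         523.16955961 242.13172742]
 [  0.           0.           1.        ]] [[-7.64975359e-01 -3.39944259e-01  5.47038025e-01  6.89456195e+00]
 [-6.43819225e-01  3.80414165e-01 -6.63914052e-01  5.88075535e+02]
 [ 1.75927568e-02 -8.60071488e-01 -5.09870111e-01  5.22813824e+02]
 [ 0.00000000e+00  0.00000000e+00  0.00000000e+00  1.00000000e+00]]
```

View pics/top0.png

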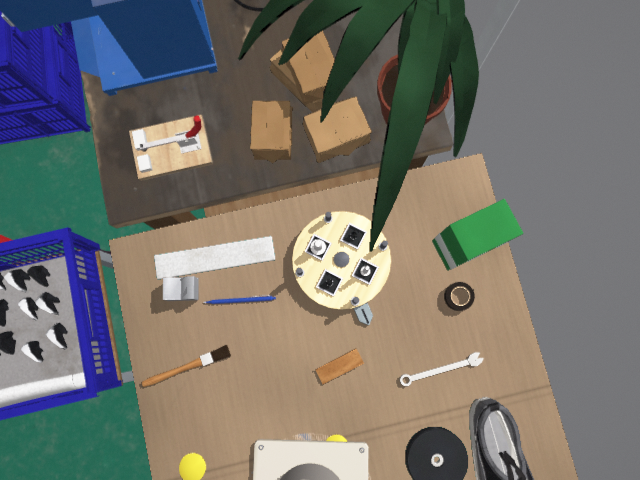

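View pics/scene0.png

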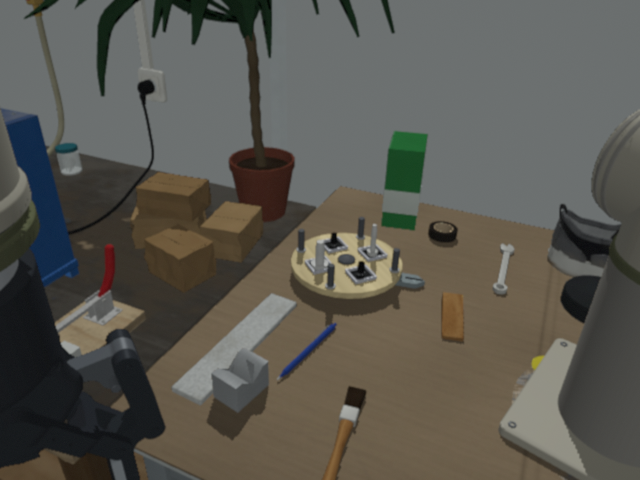

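```bash
cat > h.py <<'E'
from bench import r
import numpy as np
def proj_plane(n,px,z):
    c=r.get_calibration(n);K=np.array(c['mtx']);T=np.array(c['cam_to_world'])
    d=T[:3,:3]@np.linalg.solve(K,[px[0],px[1],1]);o=T[:3,3]
    return o+d*(z-o[2])/d[2]
Z=dict(carousel_base=0,carousel_platter=26,pin_0=51,pin_1=51,pin_2=51,pin_3=51,thick_mandrel=26,slim_mandrel=26,ferrule_a=26,v_block=0,black_tape=0)
def look(cams=("top","scene"),things=Z):
    for n in cams:
        for t in things:
            for h in r.landmark_of(t,n)[:4]:
                if h['conf']>.2: print(n,t,round(h['conf'],2),np.round(h['pixel']),np.round(proj_plane(n,h['pixel'],Z[t]),1)[:2])
E
python3 - <<'E'
from h import *
look(things=[t for t in Z if t not in('pin_1','pin_2','pin_3')])
print(r.sense()['time'])
E
```

```text
top carousel_platter 0.8 [343. 259.] [456.6 -55.2]
top pin_0 0.66 [325. 218.] [533.2 -18. ]
top pin_0 0.58 [355. 300.] [374.4 -79.4]
top pin_0 0.56 [384. 247.] [ 479.8 -132.9]
top thick_mandrel 0.3 [366. 268.] [ 439.9 -101.1]
top thick_mandrel 0.23 [355. 299.] [377.8 -80.5]
top slim_mandrel 0.55 [363. 270.] [436.  -95.5]
top slim_mandrel 0.32 [180. 290.] [386.7 264. ]
top ferrule_a 0.43 [326. 283.] [409.2 -22.4]
top ferrule_a 0.39 [353. 236.] [502.4 -74.2]
top v_block 0.85 [180. 290.] [388.9 270.4]
top black_tape 0.92 [458. 298.] [ 388.3 -286.4]
scene carousel_base 0.52 [336. 248.] [ 521.8 -104.6]
scene carousel_platter 0.81 [352. 257.] [455.3 -63.5]
scene pin_0 0.93 [358. 225.] [ 491.1 -129.5]
scene pin_0 0.85 [302. 239.] [536.6 -21.4]
scene pin_0 0.73 [328. 275.] [430.3  37.6]
scene pin_0 0.56 [393. 258.] [379.5 -76.4]
scene thick_mandrel 0.7 [317. 267.] [481.8   0.7]
scene slim_mandrel 0.75 [371. 255.] [434.5 -94.2]
scene ferrule_a 0.55 [333. 246.] [504.9 -72.4]
scene v_block 0.86 [242. 390.] [391.8 264.5]
scene black_tape 0.97 [441. 234.] [ 396.4 -289.8]
0.9
```

Run:
```python
import cv2,numpy as np
from h import *
a=cv2.imread('pics/top0.png')[190:340,270:430];b=cv2.imread('pics/scene0.png')[205:305,275:435]
cv2.imwrite('pics/z0.png',cv2.resize(a,None,fx=5,fy=5,interpolation=2)[:600,:800] if 0 else cv2.resize(a,(640,600),interpolation=2))
cv2.imwrite('pics/z1.png',cv2.resize(b,(800,500),interpolation=2))
# leaf depth
d=np.load('pics/top0.npy');T=r.get_calibration('top')['cam_to_world'];K=r.get_calibration('top')['mtx']
for u,v in[(378,235),(385,205),(392,160),(400,100),(341,258),(363,315),(430,60)]:
    z=d[v,u];p=T[:3,:3]@(np.linalg.solve(K,[u,v,1])*z)+T[:3,3];print(u,v,np.round(p))
```

```text
378 235 [435. -86. 436.]
385 205 [464. -91. 478.]
392 160 [505. -93. 528.]
400 100 [563. -97. 559.]
341 258 [458. -51.  34.]
363 315 [349. -97.   7.]
430 60 [ 614. -132.  551.]
```

View pics/z0.png

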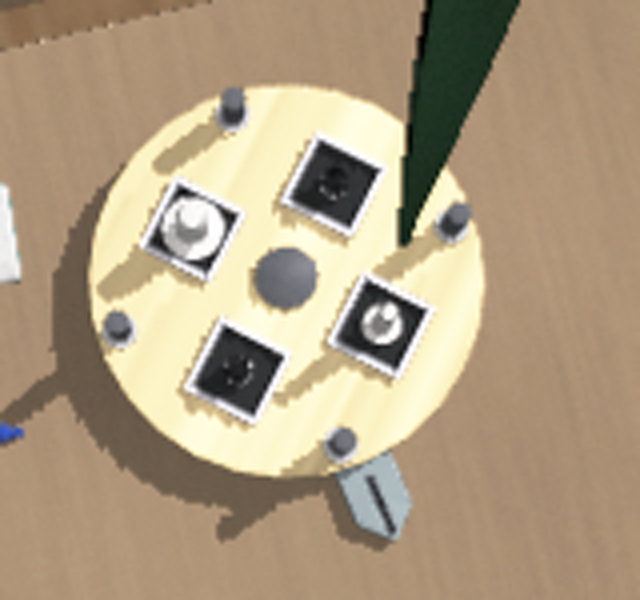

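View pics/z1.png

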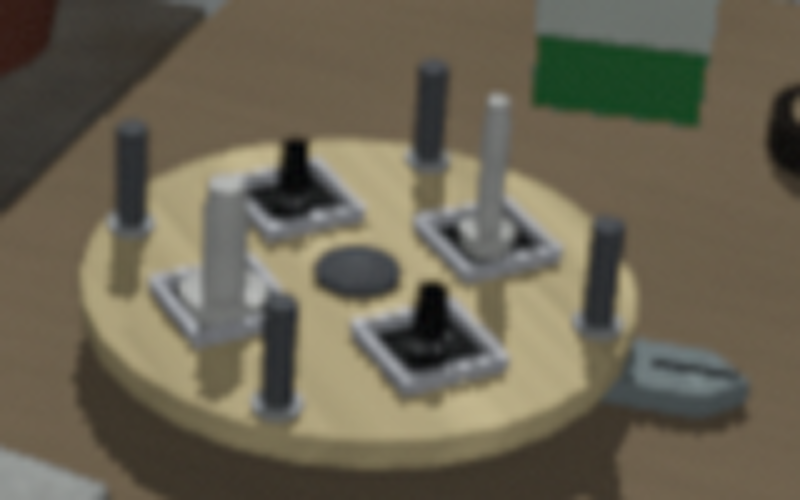

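Run:
```python
from h import *
g=lambda u,v,z:proj_plane('top',(270+u/4,190+v/4),z)[:2]
s=lambda u,v,z:proj_plane('scene',(275+u/5,205+v/5),z)[:2]
c=g(286,277,34);c2=s(357,268,36)
# platter rim left/right/top/bottom edge at z26
print('hub',c,c2,'rim mid',(g(90,270,26)+g(485,285,26))/2,(g(285,85,26)+g(290,477,26))/2)
C=np.array([456.,-49.])
for n,p in dict(l0=g(370,475,10),l1=g(393,534,10),tip=g(393,543,8),stip=s(748,383,8),sl0=s(655,362,10),sl1=s(740,377,10),
 thick=g(192,229,32),slim=g(383,322,30),pt20=g(232,94,68),pt110=g(117,320,68),pt200=g(342,437,68),pt290=g(457,214,68),
 sp110=s(279,297,68),sp20=s(131,125,68),sp200=s(608,222,68)).items():
    d=p-C;print(n,np.round(p,1),'ang',round(np.degrees(np.arctan2(d[1],d[0]))%360,1),'rad',round(np.hypot(*d),1))
```

```text
hub [455.18219934 -51.84907786] [450.76448977 -40.72879086] rim mid [455.9983558  -52.76076183] [455.59639311 -52.8070798 ]
l0 [360.8 -96.1] ang 206.3 rad 106.2
l1 [ 332.2 -107.8] ang 205.4 rad 137.1
tip [ 327.8 -108.1] ang 204.7 rad 141.1
stip [ 330.8 -107.6] ang 205.1 rad 138.2
sl0 [360.3 -94.6] ang 205.5 rad 106.0
sl1 [ 333.5 -106.3] ang 205.0 rad 135.3
thick [478.1  -5.1] ang 63.3 rad 49.2
slim [ 434.7 -100. ] ang 247.3 rad 55.3
pt20 [538.9 -23. ] ang 17.4 rad 86.9
pt110 [428.1  28.8] ang 109.7 rad 82.6
pt200 [375.6 -78.8] ang 200.4 rad 85.8
pt290 [ 483.2 -132. ] ang 288.1 rad 87.3
sp110 [429.8  30.9] ang 108.1 rad 84.1
sp20 [538.6 -21.6] ang 18.4 rad 87.0
sp200 [375.9 -78.4] ang 200.2 rad 85.3
```

```bash
cat >> h.py <<'E'
C=np.array([456.5,-51.0])
from scipy.spatial.transform import Rotation as R
def pose(a,t,z,rad=92):
    A=np.radians(a);p=C+rad*np.array([np.cos(A),np.sin(A)])-t*np.array([-np.sin(A),np.cos(A)])
    return np.array([*p,z]),R.from_euler('xyz',[180,0,a],degrees=True)
def rows(targets):
    s=r.sense();p0=np.array(s['tool_pos']);R0=R.from_euler('xyz',s['tcp_rot'],degrees=True)
    print(s['time'],np.round(p0,1),np.round(s['tcp_rot'],1),'gap',round(s['finger_gap'],1),'f',np.round(s['ft_force'],1))
    for tg in targets:
        p,Rt=pose(*tg);d=R0.inv().apply(p-p0)/1000;w=(R0.inv()*Rt).as_rotvec()
        print(tg,np.round(d,3).tolist(),np.round(w,2).tolist())
E
python3 -c "
from h import *
rows([(109,40,120),(109,40,42)])"
```

```text
0.9 [225.8 555.9 231.3] [180.   -0.  157.9] gap 85.6 f [ 0.1 -0.9 -0.2]
(109, 40, 120) [-0.412, -0.38, 0.111] [0.0, -0.0, 0.85]
(109, 40, 42) [-0.412, -0.38, 0.189] [0.0, -0.0, 0.85]
```

```bash
python3 -m crank '[[[-0.04,-0.04,0.0,0,0,0.1],[-0.08,-0.075,0.01,0,0,0.2],[-0.12,-0.11,0.02,0,0,0.3],[-0.16,-0.15,0.04,0,0,0.4],[-0.2,-0.19,0.05,0,0,0.5],[-0.245,-0.23,0.07,0,0,0.6],[-0.29,-0.27,0.08,0,0,0.7],[-0.33,-0.31,0.095,0,0,0.8],[-0.375,-0.345,0.105,0,0,0.85],[-0.412,-0.38,0.111,0,0,0.85]]]' 1 25; python3 -c "
from h import *
rows([(109,40,120),(109,40,42)])"
```

```text
time: 2.15
tool_pos: [465.1, 46.8, 120.1]
tcp_rot: [180.0, 0.0, 109.1]
ft_force: [0.8, 0.6, 0.2]
finger_gap: -0.2
2.15 [465.1  46.8 120.1] [180.    0.  109.1] gap -0.2 f [0.8 0.6 0.2]
(109, 40, 120) [0.002, -0.0, 0.0] [0.0, 0.0, 0.0]
(109, 40, 42) [0.002, -0.0, 0.078] [0.0, 0.0, 0.0]
```

```bash
python3 -m crank '[[[0.002,0,0.02,0,0,0],[0.002,0,0.04,0,0,0],[0.002,0,0.06,0,0,0],[0.002,0,0.078,0,0,0],[0.002,0,0.078,0,0,0]]]'; python3 -c "
from h import *
import cv2
for n in('top','scene'):
  a,_=r.snapshot(n);cv2.imwrite(f'pics/d_{n}.png',a)
rows([(109,30,42),(109,25,42),(109,21,42)])"; python3 -c "
import cv2,numpy as np
a=cv2.imread('pics/d_top.png')[180:330,260:460];b=cv2.imread('pics/d_scene.png')[190:340,240:440]
cv2.imwrite('pics/d.png',cv2.resize(np.hstack([a,b]),(800,300)))"
```

```text
time: 2.78
tool_pos: [463.1, 48.7, 40.7]
tcp_rot: [-179.9, -0.1, 109.1]
ft_force: [-0.1, -0.6, -0.3]
finger_gap: 0.1
2.875 [464.8  48.8  42.6] [180.    0.  109.1] gap -0.4 f [0.6 0.1 0.1]
(109, 30, 42) [0.0, -0.01, 0.001] [0.0, 0.0, 0.0]
(109, 25, 42) [0.0, -0.015, 0.001] [0.0, 0.0, 0.0]
(109, 21, 42) [0.0, -0.019, 0.001] [0.0, 0.0, 0.0]
```

View pics/d.png

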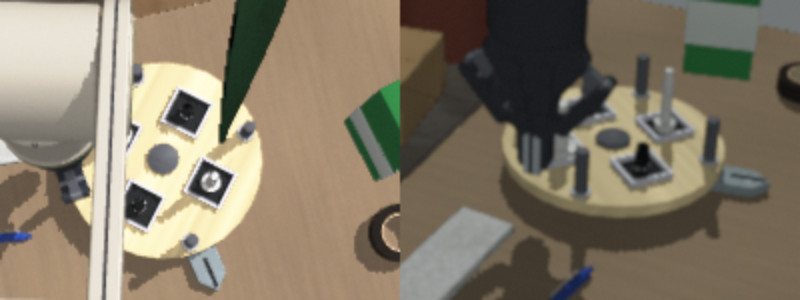

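The fingers stand down behind the front-left pin, clear of the mandrel (scene crop, fingers at about (530,150), pin at (580,170)). I'll close in slowly.

```bash
python3 -m crank '[[[0,-0.005,0,0,0,0],[0,-0.01,0,0,0,0],[0,-0.014,0,0,0,0],[0,-0.017,0,0,0,0],[0,-0.02,0,0,0,0],[0,-0.022,0,0,0,0]]]'; python3 -c "
from h import *
rows([(109+4*i,21,42) for i in range(1,11)])"
```

```text
time: 3.62
tool_pos: [444.0, 41.6, 42.7]
tcp_rot: [179.9, 0.0, 109.1]
ft_force: [1.5, 1.5, -0.6]
finger_gap: 0.5
3.625 [444.   41.6  42.7] [179.9   0.  109.1] gap 0.5 f [ 1.5  1.5 -0.6]
(113, 21, 42) [0.002, -0.004, 0.001] [0.0, 0.0, -0.07]
(117, 21, 42) [0.002, -0.01, 0.001] [0.0, 0.0, -0.14]
(121, 21, 42) [0.003, -0.017, 0.001] [0.0, 0.0, -0.21]
(125, 21, 42) [0.003, -0.024, 0.001] [0.0, 0.0, -0.28]
(129, 21, 42) [0.002, -0.03, 0.001] [0.0, 0.0, -0.35]
(133, 21, 42) [0.001, -0.037, 0.001] [0.0, 0.0, -0.42]
(137, 21, 42) [-0.0, -0.043, 0.001] [0.0, 0.0, -0.49]
(141, 21, 42) [-0.002, -0.049, 0.001] [0.0, 0.0, -0.56]
(145, 21, 42) [-0.005, -0.055, 0.001] [0.0, 0.0, -0.63]
(149, 21, 42) [-0.007, -0.061, 0.001] [0.0, 0.0, -0.7]
```

```bash
python3 -m crank '[[[0.002,-0.004,0.001,0,0,-0.07],[0.002,-0.01,0.001,0,0,-0.14],[0.003,-0.017,0.001,0,0,-0.21],[0.003,-0.024,0.001,0,0,-0.28],[0.002,-0.03,0.001,0,0,-0.35],[0.001,-0.037,0.001,0,0,-0.42],[0,-0.043,0.001,0,0,-0.49],[-0.002,-0.049,0.001,0,0,-0.56],[-0.005,-0.055,0.001,0,0,-0.63],[-0.007,-0.061,0.001,0,0,-0.7]]]'; python3 -c "
from h import *
import cv2
for n in('top','scene'):
  a,_=r.snapshot(n);cv2.imwrite(f'pics/e_{n}.png',a)
rows([(149+4*i,21,42) for i in range(1,9)])"; python3 -c "
import cv2,numpy as np
a=cv2.imread('pics/e_top.png')[180:330,260:460];b=cv2.imread('pics/e_scene.png')[190:340,240:440]
cv2.imwrite('pics/e.png',cv2.resize(np.hstack([a,b]),(800,300)))"
```

```text
time: 4.88
tool_pos: [388.7, 14.9, 41.7]
tcp_rot: [179.9, 0.1, 149.4]
ft_force: [1.5, -0.3, -0.3]
finger_gap: -0.3
4.975 [388.3  14.8  41.5] [180.    0.  149.3] gap -0.0 f [ 0.3  0.5 -0. ]
(153, 21, 42) [0.001, -0.007, -0.0] [0.0, 0.0, -0.07]
(157, 21, 42) [0.002, -0.013, -0.0] [0.0, 0.0, -0.14]
(161, 21, 42) [0.002, -0.02, -0.0] [0.0, 0.0, -0.21]
(165, 21, 42) [0.002, -0.026, -0.0] [0.0, 0.0, -0.27]
(169, 21, 42) [0.001, -0.033, -0.0] [0.0, 0.0, -0.34]
(173, 21, 42) [0.0, -0.039, -0.0] [0.0, 0.0, -0.41]
(177, 21, 42) [-0.001, -0.046, -0.0] [0.0, 0.0, -0.48]
(181, 21, 42) [-0.003, -0.052, -0.0] [0.0, 0.0, -0.55]
```

View pics/e.png

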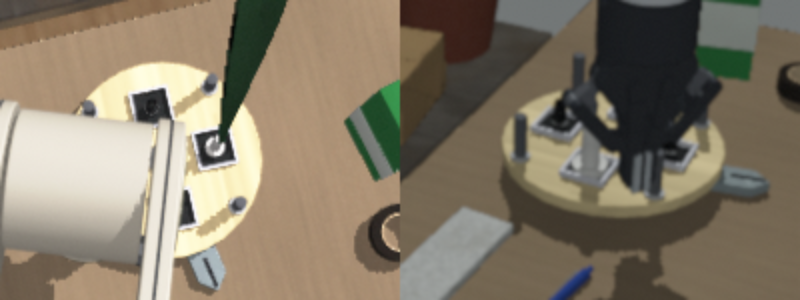

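```bash
python3 -m crank '[[[0.001,-0.007,0,0,0,-0.07],[0.002,-0.013,0,0,0,-0.14],[0.002,-0.02,0,0,0,-0.21],[0.002,-0.026,0,0,0,-0.27],[0.001,-0.033,0,0,0,-0.34],[0,-0.039,0,0,0,-0.41],[-0.001,-0.046,0,0,0,-0.48],[-0.003,-0.052,0,0,0,-0.55],[-0.003,-0.052,0,0,0,-0.55]]]'; python3 -c "
from h import *
rows([(181,25,42),(181,36,42),(181,36,125,100),(91,45,125,92),(91,45,42)])"
```

```text
time: 6.1
tool_pos: [364.3, -31.6, 41.5]
tcp_rot: [180.0, 0.1, -179.4]
ft_force: [-1.4, -0.6, -0.5]
finger_gap: -0.2
6.1 [364.3 -31.6  41.5] [ 1.800e+02  1.000e-01 -1.794e+02] gap -0.2 f [-1.4 -0.6 -0.5]
(181, 25, 42) [0.0, 0.004, -0.0] [0.0, 0.0, -0.01]
(181, 36, 42) [0.0, 0.015, -0.0] [0.0, 0.0, -0.01]
(181, 36, 125, 100) [0.008, 0.015, -0.083] [0.0, 0.0, -0.01]
(91, 45, 125, 92) [-0.136, 0.072, -0.083] [0.0, 0.0, 1.56]
(91, 45, 42) [-0.136, 0.072, -0.0] [0.0, 0.0, 1.56]
```

Back off from the pin, lift, then swing to the left and look.

```bash
python3 -m crank '[[[0,0.008,0,0,0,0],[0.002,0.015,0,0,0,0],[0.004,0.015,-0.03,0,0,0],[0.006,0.015,-0.07,0,0,0],[0.006,0.02,-0.1,0,0,0.1],[0.006,0.04,-0.12,0,0,0.27],[0.006,0.08,-0.13,0,0,0.44],[0.0,0.12,-0.13,0,0,0.6],[0,0.17,-0.13,0,0,0.76],[0,0.22,-0.13,0,0,0.92]]]'; python3 -c "
from h import *
import cv2
for n in('top','scene'):
  a,_=r.snapshot(n);cv2.imwrite(f'pics/f_{n}.png',a)
look(things=['pin_0','thick_mandrel','slim_mandrel'])
rows([(91,45,120),(91,45,42)])"; python3 -c "
import cv2,numpy as np
a=cv2.imread('pics/f_top.png')[180:330,260:460];b=cv2.imread('pics/f_scene.png')[190:340,240:440]
cv2.imwrite('pics/f.png',cv2.resize(np.hstack([a,b]),(800,300)))"
```

```text
time: 7.35
tool_pos: [361.6, 185.8, 171.7]
tcp_rot: [179.9, 0.0, 128.4]
ft_force: [0.9, -0.8, 0.3]
finger_gap: 0.1
top pin_0 0.96 [341. 215.] [540.  -48.6]
top pin_0 0.85 [386. 257.] [ 459.4 -137.9]
top pin_0 0.7 [296. 260.] [448.5  36.3]
top pin_0 0.57 [343. 301.] [372.3 -56.1]
top thick_mandrel 0.62 [319. 275.] [423.1  -9.1]
top slim_mandrel 0.47 [357. 236.] [502.6 -82.3]
scene pin_0 0.77 [318. 269.] [452.6  35.8]
scene pin_0 0.72 [306. 231.] [550.2 -48.3]
scene pin_0 0.68 [374. 228.] [ 461.9 -139.1]
scene pin_0 0.67 [389. 266.] [370.3 -49.6]
scene slim_mandrel 0.46 [338. 245.] [499.8 -80.8]
7.75 [362.2 182.9 171.5] [180.    0.  128.7] gap -0.2 f [ 0.8 -0.6  0.8]
(91, 45, 120) [-0.196, 0.019, 0.052] [0.0, 0.0, 0.66]
(91, 45, 42) [-0.196, 0.019, 0.13] [0.0, 0.0, 0.66]
```

View pics/f.png

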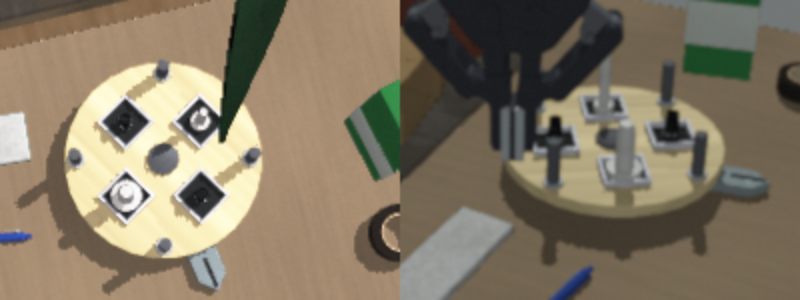

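```bash
python3 -m crank '[[[-0.04,0.004,0,0,0,0.13],[-0.08,0.008,0,0,0,0.26],[-0.12,0.012,0.01,0,0,0.4],[-0.16,0.014,0.03,0,0,0.53],[-0.19,0.014,0.052,0,0,0.66],[-0.192,0.014,0.08,0,0,0.66],[-0.192,0.014,0.11,0,0,0.66],[-0.192,0.014,0.13,0,0,0.66],[-0.192,0.014,0.13,0,0,0.66]]]'; python3 -c "
from h import *
rows([(92,30,42),(92,25,42),(92,21,42)])"
```

```text
time: 8.88
tool_pos: [491.5, 40.7, 40.0]
tcp_rot: [-179.8, 0.0, 90.8]
ft_force: [0.7, 1.0, -0.1]
finger_gap: -0.2
8.875 [491.5  40.7  40. ] [-179.8    0.    90.8] gap -0.2 f [ 0.7  1.  -0.1]
(92, 30, 42) [0.001, -0.008, -0.002] [-0.0, 0.0, -0.02]
(92, 25, 42) [0.001, -0.013, -0.002] [-0.0, 0.0, -0.02]
(92, 21, 42) [0.001, -0.017, -0.002] [-0.0, 0.0, -0.02]
```

```bash
python3 -m crank '[[[0,-0.004,-0.002,0,0,0],[0.001,-0.008,-0.002,0,0,-0.01],[0.001,-0.012,-0.002,0,0,-0.02],[0.001,-0.015,-0.002,0,0,-0.02],[0.001,-0.017,-0.002,0,0,-0.02]]]'; python3 -c "
from h import *
rows([(92+4*i,21,42) for i in range(1,11)])"
```

```text
time: 9.5
tool_pos: [474.4, 41.5, 42.3]
tcp_rot: [-179.9, 0.0, 92.0]
ft_force: [-0.5, -0.4, -0.3]
finger_gap: -0.1
9.5 [474.4  41.5  42.3] [-179.9    0.    92. ] gap -0.1 f [-0.5 -0.4 -0.3]
(96, 21, 42) [0.001, -0.007, 0.0] [-0.0, 0.0, -0.07]
(100, 21, 42) [0.002, -0.013, 0.0] [-0.0, -0.0, -0.14]
(104, 21, 42) [0.002, -0.02, 0.0] [-0.0, -0.0, -0.21]
(108, 21, 42) [0.002, -0.026, 0.0] [-0.0, -0.0, -0.28]
(112, 21, 42) [0.002, -0.033, 0.0] [-0.0, -0.0, -0.35]
(116, 21, 42) [0.001, -0.039, 0.0] [-0.0, -0.0, -0.42]
(120, 21, 42) [-0.001, -0.046, 0.0] [-0.0, -0.0, -0.49]
(124, 21, 42) [-0.003, -0.052, 0.0] [-0.0, -0.0, -0.56]
(128, 21, 42) [-0.005, -0.058, 0.0] [-0.0, -0.0, -0.63]
(132, 21, 42) [-0.008, -0.064, 0.0] [-0.0, -0.0, -0.7]
```

```bash
python3 -m crank '[[[0.001,-0.007,0,0,0,-0.07],[0.002,-0.013,0,0,0,-0.14],[0.002,-0.02,0,0,0,-0.21],[0.002,-0.026,0,0,0,-0.28],[0.002,-0.033,0,0,0,-0.35],[0.001,-0.039,0,0,0,-0.42],[-0.001,-0.046,0,0,0,-0.49],[-0.003,-0.052,0,0,0,-0.56],[-0.005,-0.058,0,0,0,-0.63],[-0.008,-0.064,0,0,0,-0.7]]]'; python3 -c "
from h import *
rows([(a,21,42) for a in (136,140,144,148,152,155,157,157.5,158)])"
```

```text
time: 10.75
tool_pos: [410.9, 31.4, 42.7]
tcp_rot: [-179.9, -0.1, 132.2]
ft_force: [0.9, 1.1, -0.5]
finger_gap: 0.1
10.75 [410.9  31.4  42.7] [-1.799e+02 -1.000e-01  1.322e+02] gap 0.1 f [ 0.9  1.1 -0.5]
(136, 21, 42) [0.001, -0.007, 0.001] [-0.0, -0.0, -0.07]
(140, 21, 42) [0.002, -0.013, 0.001] [-0.0, -0.0, -0.14]
(144, 21, 42) [0.003, -0.02, 0.001] [-0.0, -0.0, -0.21]
(148, 21, 42) [0.003, -0.026, 0.001] [-0.0, -0.0, -0.28]
(152, 21, 42) [0.002, -0.033, 0.001] [-0.0, -0.0, -0.35]
(155, 21, 42) [0.001, -0.038, 0.001] [-0.0, -0.0, -0.4]
(157, 21, 42) [0.001, -0.041, 0.001] [-0.0, -0.0, -0.43]
(157.5, 21, 42) [0.0, -0.042, 0.001] [-0.0, -0.0, -0.44]
(158, 21, 42) [0.0, -0.043, 0.001] [-0.0, -0.0, -0.45]
```

```bash
python3 -m crank '[[[0.001,-0.007,0.001,0,0,-0.07],[0.002,-0.013,0.001,0,0,-0.14],[0.003,-0.02,0.001,0,0,-0.21],[0.003,-0.026,0.001,0,0,-0.28],[0.002,-0.033,0.001,0,0,-0.35],[0.001,-0.038,0.001,0,0,-0.4],[0.001,-0.041,0.001,0,0,-0.43],[0,-0.042,0.001,0,0,-0.44],[0,-0.042,0.001,0,0,-0.44]]]'
python3 -m crank '[[[0,0.008,0,0,0,0],[0.002,0.015,0,0,0,0],[0.004,0.015,-0.03,0,0,0],[0.006,0.015,-0.07,0,0,0],[0.006,0.02,-0.1,0,0,0.1],[0.006,0.05,-0.12,0,0,0.2],[0.01,0.09,-0.13,0,0,0.3],[0.03,0.13,-0.13,0,0,0.4],[0.05,0.17,-0.13,0,0,0.5],[0.05,0.2,-0.13,0,0,0.55]]]'; python3 -c "
from h import *
import cv2
for n in('top','scene'):
  a,_=r.snapshot(n);cv2.imwrite(f'pics/g_{n}.png',a)
look(things=['pin_0','thick_mandrel','slim_mandrel','black_tape','v_block'])
print(r.sense()['time'],r.sense()['tool_pos'])"; python3 -c "
import cv2,numpy as np
a=cv2.imread('pics/g_top.png')[190:340,270:430];b=cv2.imread('pics/g_scene.png')[190:340,260:420]
cv2.imwrite('pics/g.png',cv2.resize(np.hstack([a,b]),(800,375),interpolation=2));cv2.imwrite('pics/gz.png',cv2.resize(a,(640,600),interpolation=2))"
```

```text
time: 11.88
tool_pos: [379.7, 3.2, 41.7]
tcp_rot: [-180.0, -0.1, 157.4]
ft_force: [-0.1, 0.2, 0.4]
finger_gap: 0.2
time: 13.12
tool_pos: [409.9, 209.6, 171.6]
tcp_rot: [-179.9, -0.1, 125.9]
ft_force: [0.3, -0.4, 0.7]
finger_gap: -0.4
top pin_0 0.91 [302. 243.] [483.   26.5]
top pin_0 0.75 [382. 275.] [ 424.2 -129.2]
top pin_0 0.74 [323. 299.] [375.1 -18.2]
top pin_0 0.59 [360. 216.] [539.3 -85. ]
top thick_mandrel 0.74 [352. 281.] [413.7 -74.6]
top thick_mandrel 0.66 [460. 296.] [ 389.  -284.3]
top slim_mandrel 0.47 [329. 234.] [505.8 -26.5]
top slim_mandrel 0.26 [327. 297.] [381.7 -24.7]
top black_tape 0.83 [459. 298.] [ 388.6 -289.8]
top black_tape 0.44 [323. 300.] [375.6 -18. ]
scene pin_0 0.97 [375. 269.] [382.  -26.5]
scene pin_0 0.64 [320. 226.] [542.7 -79. ]
scene pin_0 0.61 [386. 235.] [ 431.5 -131.9]
scene thick_mandrel 0.65 [372. 265.] [413.7 -67. ]
scene slim_mandrel 0.59 [317. 254.] [509.2 -31.2]
scene black_tape 0.66 [443. 237.] [ 386.9 -282.1]
scene v_block 0.74 [244. 392.] [387.7 264.4]
scene v_block 0.49 [302. 260.] [542.2 -30. ]
13.725 [410.76815463 206.57751624 171.68139688]
```

View pics/g.png

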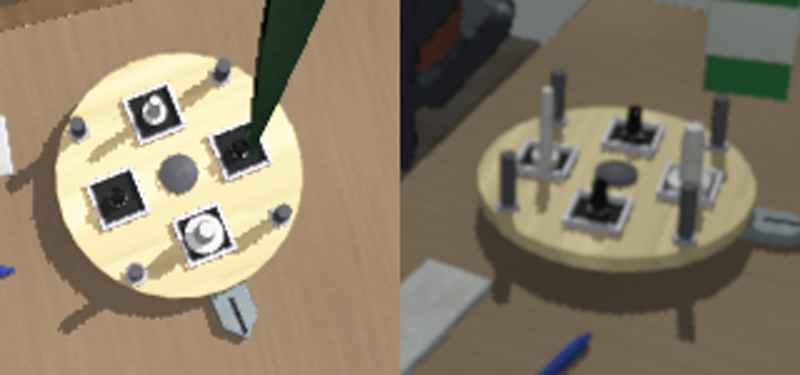

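View pics/gz.png

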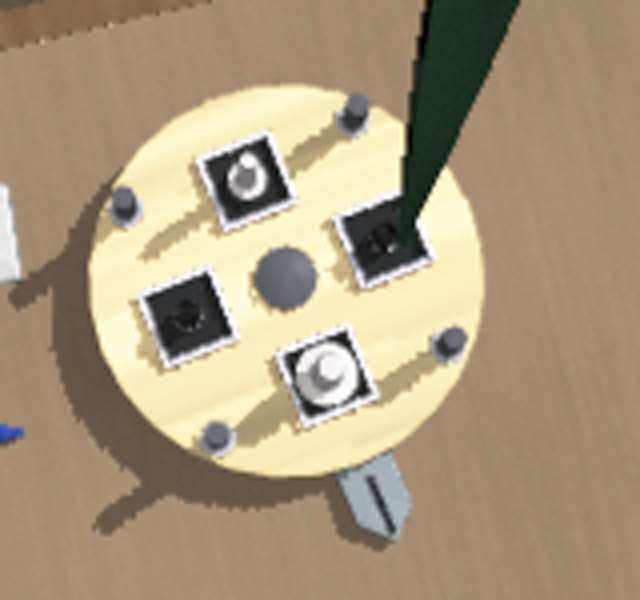

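Run:
```python
from h import *
g=lambda u,v,z:proj_plane('top',(270+u/4,190+v/4),z)[:2]
f=lambda d:round(np.degrees(np.arctan2(d[1],d[0]))%360,1)
a=g(327,377,32);b=g(247,181,32);l0=g(370,475,10);l1=g(393,537,9)
p=[g(355,104,68),g(124,195,68),g(218,428,68),g(452,333,68)]
m=sum(p)/4;print('centre',m,(a+b)/2,'seat dir',f(a-b),'pins',[f(q-m) for q in p],'line',f(l1-l0),'tip from C',f(l1-m),f(l1-(a+b)/2))
fl=g(328,374,30);print('flange',fl,f(fl-m))
tip=l1;u=(tip-C)/np.linalg.norm(tip-C);d=fl-C;print('lat',u[0]*d[1]-u[1]*d[0])
```

```text
centre [457.03545957 -51.37052369] [454.79626274 -52.27400005] seat dir 203.3 pins [np.float64(338.5), np.float64(68.4), np.float64(158.5), np.float64(248.5)] line 201.5 tip from C 204.1 204.2
flange [408.43005524 -73.49612486] 204.5
lat 0.6669464575584421
```

```bash
python3 -c "
from bench import r
s=r.sense();print(s['time'],s['ft_force'],max(abs(x) for x in s['qd']));print(r.hand_in())"
```

```text
13.725 [-0.76540581 -0.40190075 -0.56365243] 0.2859236139156643
the job is handed in; nothing more can be done
None
```

I turned the carousel about 140° counter-clockwise, so the thick mandrel now stands at the front on the pointer. I pushed two rim pins in turn with the closed fingertips, about 70° each, then lifted the gripper clear and handed in at 13.7 s.

**Alignment:** in the last pictures the mandrel's seat lies at about 203.5° and the pointer at about 204°. The mandrel's centre is about 1 mm off the pointer's line; the limit is 10 mm.

**Parts and bystanders:** the mandrels and ferrules look upright in their seats. The V block and tape came out within about 10 mm of their first measured positions; the largest shift, about 9 mm for the tape in the scene camera, is about the size of the detector's scatter. The gripper never went near either of them.

**Forces:** wrist readings after each move were about 2 N or less. Forces during the moves were not recorded.

**Disagreements:**
- The short black line on the pointer alone gave about 201.5°. The pointer's tip seen from the axis gave 204°, and I went with that.
- The detector sometimes gave wrong hits, such as the tape reported as a mandrel, so I did not use those.
- I did not measure the platter's speed. It looked settled in the final pictures, taken more than a second after the last push.

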